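# Cap the greased bearings in order

### The job

Three freshly greased bearings need closing in the order in which they go back on the shaft: with a fingertip, press the red dust cap fully home, then the yellow one, then the blue one. Press each cap gently, straight down until it is flush; the bearings stay in their spring nests and nothing is picked up. Leave the bearing with the black cap open, leave everything else on the bench alone, and finish clear of it all.

Things in the scene. Friction and masses are not known exactly. Their poses are not given: they have to be found in the camera images.
- cap_red (a joint): How far the red dust cap is pressed in, m: 0 = standing about 6 mm proud of its bearing (starts between 0 and 0.0015), 0.006 = fully home, flush with the bearing, against a stop. Moves straight down against about 3 N of friction and stays where it is left.
- cap_red_top (a point): Centre of the top of the red plastic dust cap, on the bearing's upright axis; moves down with the cap. The cap is a disc 40 mm across and 6 mm thick with a round boss on top, 24 mm across and 5 mm high; this point is on the top face of the boss, 68.5 mm above the table when the cap is fully up and 62.5 mm when home: press here, straight down.
- bearing_red: Steel bearing with the red cap, one of the three to be closed: ring 52 mm across, 16 mm thick, about 0.16 kg, loose, lying flat in its spring nest. Origin at the centre of its underside, z up. The nest starts to sink at about 4 to 5 N of push and takes 0.4 N more per mm, for 15 mm, then stops hard; let go, it rises again.
- stand_red: Fixed stand under the bearing with the red cap: round grey base 90 mm across, 12 mm thick, on the 3 mm cardboard; origin at the centre of its underside, 3 mm above the table, z up. A black bellows carries an aluminium cup nest 68 mm across, which holds the bearing's underside 38 mm above this origin in a pocket 8 mm deep.
- cap_yellow (a joint): How far the yellow dust cap is pressed in, m: 0 = standing about 6 mm proud of its bearing (starts between 0 and 0.0015), 0.006 = fully home, flush with the bearing, against a stop. Moves straight down against about 3 N of friction and stays where it is left.
- cap_yellow_top (a point): Centre of the top of the yellow plastic dust cap, on the bearing's upright axis; moves down with the cap. The cap is a disc 40 mm across and 6 mm thick with a round boss on top, 24 mm across and 5 mm high; this point is on the top face of the boss, 68.5 mm above the table when the cap is fully up and 62.5 mm when home: press here, straight down.
- bearing_yellow: Steel bearing with the yellow cap, one of the three to be closed: ring 52 mm across, 16 mm thick, about 0.16 kg, loose, lying flat in its spring nest. Origin at the centre of its underside, z up. The nest starts to sink at about 4 to 5 N of push and takes 0.4 N more per mm, for 15 mm, then stops hard; let go, it rises again.
- stand_yellow: Fixed stand under the bearing with the yellow cap: round grey base 90 mm across, 12 mm thick, on the 3 mm cardboard; origin at the centre of its underside, 3 mm above the table, z up. A black bellows carries an aluminium cup nest 68 mm across, which holds the bearing's underside 38 mm above this origin in a pocket 8 mm deep.
- cap_blue (a joint): How far the blue dust cap is pressed in, m: 0 = standing about 6 mm proud of its bearing (starts between 0 and 0.0015), 0.006 = fully home, flush with the bearing, against a stop. Moves straight down against about 3 N of friction and stays where it is left.
- cap_blue_top (a point): Centre of the top of the blue plastic dust cap, on the bearing's upright axis; moves down with the cap. The cap is a disc 40 mm across and 6 mm thick with a round boss on top, 24 mm across and 5 mm high; this point is on the top face of the boss, 68.5 mm above the table when the cap is fully up and 62.5 mm when home: press here, straight down.
- bearing_blue: Steel bearing with the blue cap, one of the three to be closed: ring 52 mm across, 16 mm thick, about 0.16 kg, loose, lying flat in its spring nest. Origin at the centre of its underside, z up. The nest starts to sink at about 4 to 5 N of push and takes 0.4 N more per mm, for 15 mm, then stops hard; let go, it rises again.
- stand_blue: Fixed stand under the bearing with the blue cap: round grey base 90 mm across, 12 mm thick, on the 3 mm cardboard; origin at the centre of its underside, 3 mm above the table, z up. A black bellows carries an aluminium cup nest 68 mm across, which holds the bearing's underside 38 mm above this origin in a pocket 8 mm deep.
- cap_black (a joint): How far the black dust cap is pressed in, m: 0 = standing about 6 mm proud of its bearing (starts between 0 and 0.0015), 0.006 = fully home, flush with the bearing, against a stop. Moves straight down against about 3 N of friction and stays where it is left.
- cap_black_top (a point): Centre of the top of the black plastic dust cap, on the bearing's upright axis; moves down with the cap. The cap is a disc 40 mm across and 6 mm thick with a round boss on top, 24 mm across and 5 mm high; this point is on the top face of the boss, 68.5 mm above the table when the cap is fully up and 62.5 mm when home: press here, straight down.
- bearing_black: Steel bearing with the black cap, its dust cap is the one to leave open: ring 52 mm across, 16 mm thick, about 0.16 kg, loose, lying flat in its spring nest. Origin at the centre of its underside, z up. The nest starts to sink at about 4 to 5 N of push and takes 0.4 N more per mm, for 15 mm, then stops hard; let go, it rises again.
- stand_black: Fixed stand under the bearing with the black cap: round grey base 90 mm across, 12 mm thick, on the 3 mm cardboard; origin at the centre of its underside, 3 mm above the table, z up. A black bellows carries an aluminium cup nest 68 mm across, which holds the bearing's underside 38 mm above this origin in a pocket 8 mm deep.
- tube: Bare aluminium tube lying flat, 16 mm in diameter, 200 mm long along its x; origin at its middle, underside. To be left alone.
- seal_ring: Loose flat red seal ring, 48 mm outside, 28 mm inside, 4 mm thick; origin at the centre of its underside. It is no dust cap. To be left alone.
- bearing_stack: Upright stack of four spare bearings held together, 56 mm across, 60 mm high, red seal on top; origin at the centre of its underside. Not part of the work. To be left alone.
- syringe: Lime green grease syringe lying along its x, about 128 mm long, 24 mm high; origin under its barrel. To be left alone.
- grease_jar: Closed amber jar with grey lid, 60 mm across, 62 mm high; origin at the centre of its underside. To be left alone.
- screwdriver: Screwdriver lying along its x at the right edge of the cardboard; origin on its underside. To be left alone.
- parts_tray: Open blue parts tray with one divider, 120 x 90 x 35 mm; origin at the centre of its underside. To be left alone.
Mind the look-alikes: they are no part of the job. What is shaped like the bearing_black but green or purple is not meant. Leave any green look-alike of the bearing_red alone.

How it is judged:
On the way, in this order (a step that is already met when the one before it is completed fails the run):
1. the red cap is pressed home (value of joint cap_red above 0.005 m), for 0.1 s.
2. the yellow cap is pressed home (value of joint cap_yellow above 0.005 m), for 0.1 s.
3. the blue cap is pressed home (value of joint cap_blue above 0.005 m), for 0.1 s.
At the end, for the whole second after the job is handed in: The red, yellow and blue caps are pressed in by more than 5 mm of their 6 mm and the black cap by less than 3 mm; all four bearings lie flat (0.1 rad), still, within 6 mm of the axis of their stands and within 5 mm of their rest height; all other loose things are within 20 mm of where they were (value of joint each of cap_red, cap_yellow, cap_blue above 0.005 m and value of joint cap_black below 0.003 m and horizontal distance between bearing_red and stand_red below 0.006 m and z of bearing_red in the frame of stand_red between 0.033 and 0.043 m and angle between each of bearing_red, bearing_yellow, bearing_blue, bearing_black's own z axis and vertical below 0.1 rad and linear speed of each of bearing_red, bearing_yellow, bearing_blue, bearing_black below 0.02 m/s and horizontal distance between bearing_yellow and stand_yellow below 0.006 m and z of bearing_yellow in the frame of stand_yellow between 0.033 and 0.043 m and horizontal distance between bearing_blue and stand_blue below 0.006 m and z of bearing_blue in the frame of stand_blue between 0.033 and 0.043 m and horizontal distance between bearing_black and stand_black below 0.006 m and z of bearing_black in the frame of stand_black between 0.033 and 0.043 m and distance of each of tube, seal_ring, bearing_stack, syringe, grease_jar, screwdriver, parts_tray from where it was at the start of the episode below 0.02 m); the robot touches nothing.
It fails at once if a cap is pressed in (over 3 mm) before its turn: yellow before red is home, or blue before yellow ((value of joint cap_yellow above 0.003 m and value of joint cap_red below 0.005 m) or (value of joint cap_blue above 0.003 m and value of joint cap_yellow below 0.005 m)).
It fails at once if the black cap is pressed in (more than 3 mm) (value of joint cap_black above 0.003 m).
It fails at once if a bearing or its cap is pushed harder than 20 N (contact force between any of the fingers, the arm and bearing_red above 20 N or contact force between any of the fingers, the arm and bearing_yellow above 20 N or contact force between any of the fingers, the arm and bearing_blue above 20 N or contact force between any of the fingers, the arm and bearing_black above 20 N).
It fails at once if a bearing is lifted (10 mm) or pushed out of its nest, or tipped (z of bearing_red in the frame of stand_red above 0.048 m or horizontal distance between bearing_red and stand_red above 0.01 m or angle between any of bearing_red, bearing_yellow, bearing_blue, bearing_black's own z axis and vertical above 0.35 rad or z of bearing_yellow in the frame of stand_yellow above 0.048 m or horizontal distance between bearing_yellow and stand_yellow above 0.01 m or z of bearing_blue in the frame of stand_blue above 0.048 m or horizontal distance between bearing_blue and stand_blue above 0.01 m or z of bearing_black in the frame of stand_black above 0.048 m or horizontal distance between bearing_black and stand_black above 0.01 m).
It fails at once if something else on the bench is moved more than 20 mm (distance of any of tube, seal_ring, bearing_stack, syringe, grease_jar, screwdriver, parts_tray from where it was at the start of the episode above 0.02 m).
It also fails if it takes over 48 s, if anything falls off the work surface, if the arm or the gripper's body presses on something with over 40 N, if the wrist force passes 120 N, or if a joint passes its speed limit or range.

### The arm

A 6-joint arm with a two-finger parallel gripper is mounted at the origin on the work surface. World frame = base frame: x ahead of the robot, y to its left, z up, the work surface at z = 0. Lengths are in m, angles in rad, forces in N, time in s.
With the tool pointing down it reaches from about 0.275 to 0.875 m from the base axis. Payload 12.5 kg.
Tool frame: the origin (TCP) lies midway between the tips of the shut fingers; the grasp point (between the pads) lies 19 mm behind it (grip_point_offset is the z of the grasp point in the tool frame, in m); z points along the fingers, y is the direction in which the jaws open and shut (so a half turn about z gives the same grasp; the last joint's range is limited). The gripper opens to 85 mm and grips with 20 to 120 N. Pads are 22 mm wide; open, the fingers measure 114 mm over their backs; the gripper's body (76 mm by 85 mm) begins 54 mm behind the grasp point. The pads swing forward as they close: fully open they stand 13 mm farther back than shut.
Start: joints at [1.125, 0.351, 1.652, -0, 1.139, -0.085], TCP at [0.194, 0.515, 0.231] pointing down, gripper open.
Joint ranges: [-2.75, 2.75], [-0.79, 2.1], [0.01, 2.65], [-1.57, 4.71], [0.07, 3.14], [-2.87, 2.87]. Speed limits (rad/s): [2.22, 2.22, 2.79, 3.14, 3.14, 3.14].

### API

Orientations are given as a unit quaternion [x, y, z, w].
In Python, from plant import * gives the robot as it stands.
- The arm moves only by the tool drive_tool, never from a script. Its argument "targets" is a list of rows, each an object of numbers: "claw": the gripper's target within -1 to 1 (fully open at 1, half-way at 0, shut at -1); "dx", "dy", "dz": the shift along the tool's x, y, z in mm; "spin": the turn about the tool's z in rad. In form: [{"claw": .., "dx": .., "dy": .., "dz": .., "spin": ..}, ...]. A call has exactly 8 rows; each row shifts and turns the pose as measured when the row begins, along the tool's axes as they then stand; what a row does not reach is not made up. A row lasts 1/8 s, in which the tool goes at most 62.5 mm and 10.7 degrees, less where a joint would pass 70% of its speed; a pose out of reach is approached as far as the arm can. A call with a gripper value outside its range is refused whole. The fingers move at their own pace and stop on an object; "newtons" is the grip in N (left out, the last holds). Time passes only in rows, so rows that do not move let the fingers close, or fill a call up. It gives the time, the measured TCP pose, the force and the opening at its end, in the units of the state.
- observe(): the state, without advancing time (a new reading comes with each control period).
- snapshot(name): name is "scene" or "top"; returns a dict with "frame" (384x512x3 uint8, blue, green, red), "K" (3x3 intrinsics, pixels), "extrinsics" (4x4, takes a point from camera to world coordinates). Camera axes: x right, y down, z forward; pixel columns grow to the right and rows downward; lengths in m; the calibration is good to about 2 mm. A picture is of the moment at which its call begins. There is no depth.
- sign_off(): hands the job in, once; it reports no verdict.
The state is a dict: "time": time; "joints": joint angles; "qd": joint speeds; "joint_torque": joint torques, N m; "ee_pos": TCP position; "tcp_rot": TCP orientation; "contact_force": force on the tool from outside, world axes, zero at the start; "wrist_torque": the same for the moment, N m; "finger_gap": opening from 0.0 (shut) to 1.0 (fully open).
Only numpy, scipy, OpenCV 4.12 (cv2) and the standard library are available. Lean on these libraries where they do the work, as an engineer would, in place of code of your own. Each camera call takes 0.05 s, during which the arm holds its last target.

## Working session

There is one attempt and no reset: what is moved stays moved. The work goes in short steps, Python scripts to look and compute and a tool call to move; the robot and the scene stay as the last step left them, time stands still between calls to the robot, and variables do not carry over. Pictures are saved under pics/ and viewed, and the job is handed in when it is done.

Besides the shell and the picture viewer there is one more tool, called after ">>>" as a command line: name --argument value ..., lists and objects as JSON in quotes. drive_tool: Moves the arm, as the interface text tells. Its arguments: {"type":"object","properties":{"targets":{"type":"array"},"newtons":{"type":"number"}},"required":["targets"]}

```bash
mkdir -p pics; cat > h.py <<'E'
from plant import *
import numpy as np, cv2
def snap(n,f):
    s=snapshot(n); cv2.imwrite(f'pics/{f}.png',s['frame']); np.savez(f'{f}.npz',K=s['K'],E=s['extrinsics'],im=s['frame']); return s
def px2w(s,u,v,z):
    K=np.array(s['K']);E=np.array(s['E'] if 'E' in s else s['extrinsics'])
    d=E[:3,:3]@np.linalg.solve(K,[u,v,1]);o=E[:3,3];return o+d*(z-o[2])/d[2]
def w2px(s,p):
    K=np.array(s['K']);E=np.array(s['E'] if 'E' in s else s['extrinsics'])
    c=E[:3,:3].T@(np.array(p)-E[:3,3]);q=K@c;return q[:2]/q[2]
E
python3 - <<'E'
from h import *
for n in("scene","top"):
    s=snap(n,n+"0"); print(np.round(s['K'],1).tolist(),np.round(s['extrinsics'],3).tolist())
print(observe())
E
```

```text
[[418.1, 0.0, 246.3], [0.0, 418.1, 191.0], [0.0, 0.0, 1.0]] [[-0.614, 0.423, -0.666, 1.452], [0.789, 0.342, -0.51, 0.711], [0.012, -0.839, -0.544, 0.797], [0.0, 0.0, 0.0, 1.0]]
[[446.6, 0.0, 254.3], [0.0, 446.6, 195.9], [0.0, 0.0, 1.0]] [[-0.018, -0.995, 0.103, 0.427], [-1.0, 0.017, -0.002, 0.004], [-0.0, -0.103, -0.995, 1.18], [0.0, 0.0, 0.0, 1.0]]
{'time': 0.1, 'joints': array([ 1.12537493e+00,  3.51163736e-01,  1.65233372e+00, -6.60421058e-06,
        1.13910801e+00, -8.45941910e-02]), 'qd': array([ 5.99487116e-04,  2.67631749e-05,  6.67500844e-04, -7.80966417e-04,
       -5.62524173e-04, -1.44948171e-03]), 'joint_torque': array([ 3.00465636e-04, -5.06839657e+01, -2.91875428e+01, -1.63589293e-04,
        2.79635700e-03, -3.46416400e-06]), 'ee_pos': array([0.19402694, 0.51433227, 0.23083248]), 'tcp_rot': array([ 1.79435094e-01,  9.83769684e-01, -4.89514941e-04, -1.29742977e-04]), 'contact_force': array([ 0.28478375, -0.17209521,  0.12304302]), 'wrist_torque': array([-0.00566553,  0.00645721, -0.00354982]), 'finger_gap': 1.002040323935755}
```

View pics/scene0.png

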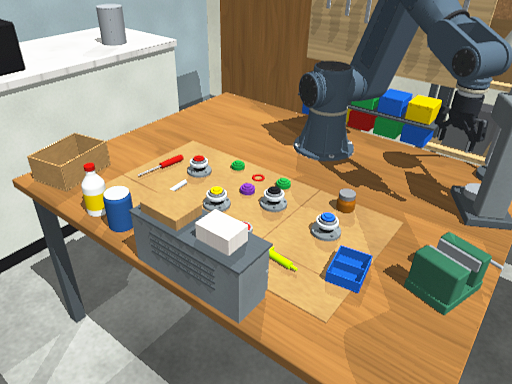

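View pics/top0.png

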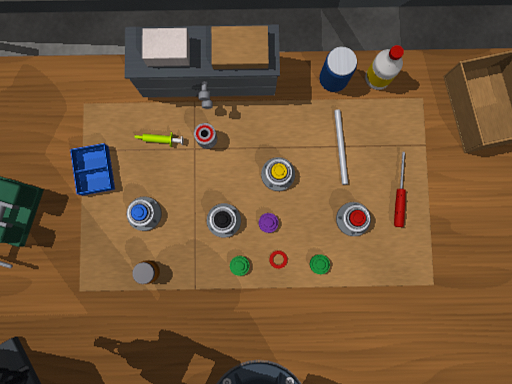

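The top view shows red at (356,218), yellow at (279,171), blue at (140,212) and black at (223,219), all on stands. The green and purple pieces are loose look-alikes. I'll enlarge each cap.

```bash
python3 - <<'E'
from h import *
t=dict(np.load('top0.npz')); s=dict(np.load('scene0.npz'))
C={'red':(356,218),'yel':(279,171),'blu':(140,212),'blk':(223,219)}
S={'red':(199,162),'yel':(216,194),'blu':(326,222),'blk':(273,195)}
def crop(im,c): 
    return cv2.resize(im[c[1]-20:c[1]+20,c[0]-20:c[0]+20],None,fx=10,fy=10,interpolation=cv2.INTER_CUBIC)[::1]
top=np.hstack([cv2.resize(crop(t['im'],C[k]),(200,200)) for k in C]); sc=np.hstack([cv2.resize(crop(s['im'],S[k]),(200,200)) for k in S])
cv2.imwrite('pics/crops.png',np.vstack([top,sc]))
def blob(im,k,c,r=13):
    hsv=cv2.cvtColor(im,cv2.COLOR_BGR2HSV).astype(int);H,Sa,V=hsv[...,0],hsv[...,1],hsv[...,2]
    m={'red':((H<8)|(H>172))&(Sa>130),'yel':(abs(H-26)<6)&(Sa>150),'blu':(abs(H-110)<10)&(Sa>130),'blk':V<60}[k]
    yy,xx=np.mgrid[:384,:512]; m=m&(np.hypot(xx-c[0],yy-c[1])<r); return m
for k in C:
    for nm,d,cc in(('top',t,C),('scene',s,S)):
        m=blob(d['im'],k,cc[k]);ys,xs=np.nonzero(m)
        print(k,nm,m.sum(),xs.min(),xs.max(),ys.min(),ys.max(),[round(xs.mean(),1),round(ys.mean(),1)], px2w(d,xs.mean(),ys.mean(),.065)[:2].round(4))
E
```

```text
red top 212 349 365 210 225 [np.float64(357.2), np.float64(217.6)] [ 0.4827 -0.2541]
red scene 49 193 203 155 160 [np.float64(198.3), np.float64(158.0)] [ 0.491  -0.2479]
yel top 203 271 286 163 178 [np.float64(278.6), np.float64(170.8)] [ 0.6043 -0.0606]
yel scene 82 210 222 186 193 [np.float64(216.0), np.float64(189.7)] [ 0.6111 -0.0558]
blu top 211 131 146 204 220 [np.float64(138.7), np.float64(212.0)] [0.5063 0.2915]
blu scene 102 321 334 213 221 [np.float64(327.6), np.float64(216.9)] [0.5155 0.2974]
blk top 222 214 230 211 227 [np.float64(222.0), np.float64(219.0)] [0.4852 0.0834]
blk scene 98 267 279 187 204 [np.float64(273.3), np.float64(193.6)] [0.5137 0.1011]
```

View pics/crops.png

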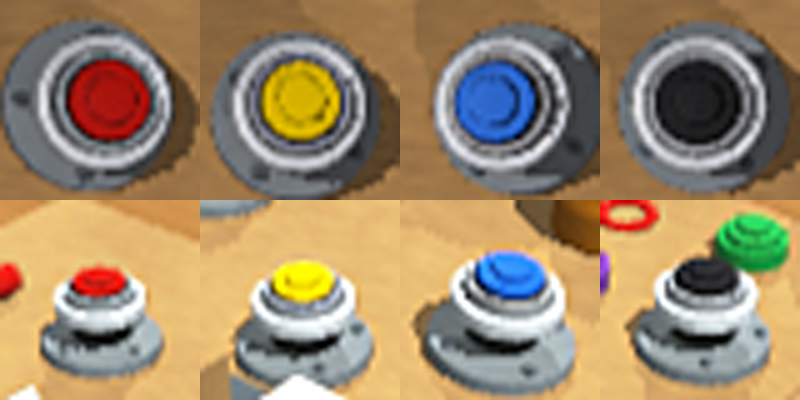

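>>> drive_tool --targets '[{"claw": -1,"dx": -36,"dy": -41,"dz": 0,"spin": 0},{"claw": -1,"dx": -36,"dy": -41,"dz": 0,"spin": 0},{"claw": -1,"dx": -36,"dy": -41,"dz": 0,"spin": 0},{"claw": -1,"dx": -36,"dy": -41,"dz": 0,"spin": 0},{"claw": -1,"dx": -36,"dy": -41,"dz": 0,"spin": 0},{"claw": -1,"dx": -36,"dy": -41,"dz": 0,"spin": 0},{"claw": -1,"dx": -36,"dy": -41,"dz": 0,"spin": 0},{"claw": -1,"dx": -36,"dy": -41,"dz": 0,"spin": 0}]'

```text
time: 1.1
ee_pos: [0.3502, 0.0957, 0.2299]
tcp_rot: [0.176, 0.984, -0.001, 0.0]
contact_force: [1.6, 0.4, -0.2]
finger_gap: 0.004
```

```bash
cat >> h.py <<'E'
from scipy.spatial.transform import Rotation as R
T={'red':(.4827,-.2541),'yel':(.6043,-.0606),'blu':(.5063,.2915)}
def go(p):
    o=observe();r=R.from_quat(o['tcp_rot']);d=(np.array(p)-o['ee_pos'])*1000
    print(round(o['time'],2),o['ee_pos'].round(4),'z',r.as_matrix()[:,2].round(3),'tool',(r.inv().apply(d)).round(1),'F',o['contact_force'].round(2),o['finger_gap'],'J',o['joints'].round(2))
E
python3 -c "
from h import *
go((*T['red'],.12))"
```

```text
1.1 [0.3502 0.0957 0.2299] z [-0.    -0.002 -1.   ] tool [-245.6 -281.9  110.6] F [ 1.55  0.36 -0.16] 0.0037542049009137847 J [ 0.14 -0.    2.09 -0.    1.06 -1.08]
```

>>> drive_tool --targets '[{"claw": -1,"dx": -36,"dy": -41,"dz": 5,"spin": 0},{"claw": -1,"dx": -36,"dy": -41,"dz": 5,"spin": 0},{"claw": -1,"dx": -36,"dy": -41,"dz": 10,"spin": 0},{"claw": -1,"dx": -36,"dy": -41,"dz": 10,"spin": 0},{"claw": -1,"dx": -36,"dy": -41,"dz": 15,"spin": 0},{"claw": -1,"dx": -36,"dy": -41,"dz": 15,"spin": 0},{"claw": -1,"dx": -25,"dy": -28,"dz": 15,"spin": 0},{"claw": -1,"dx": 0,"dy": 0,"dz": 0,"spin": 0}]'

```text
time: 2.1
ee_pos: [0.4833, -0.2607, 0.1522]
tcp_rot: [0.179, 0.984, -0.0, 0.001]
contact_force: [0.6, 0.6, -0.5]
finger_gap: 0.002
```

```bash
python3 -c "
from h import *
go((*T['red'],.09))"
```

```text
2.1 [ 0.4833 -0.2607  0.1522] z [ 0.001 -0.001 -1.   ] tool [ 3.   6.  62.2] F [ 0.59  0.61 -0.5 ] 0.0018371381059255672 J [-0.58  0.44  1.73 -0.    0.97 -1.79]
```

>>> drive_tool --targets '[{"claw": -1,"dx": 3,"dy": 6,"dz": 15,"spin": 0},{"claw": -1,"dx": 0,"dy": 0,"dz": 15,"spin": 0},{"claw": -1,"dx": 0,"dy": 0,"dz": 15,"spin": 0},{"claw": -1,"dx": 0,"dy": 0,"dz": 10,"spin": 0},{"claw": -1,"dx": 0,"dy": 0,"dz": 5,"spin": 0},{"claw": -1,"dx": 0,"dy": 0,"dz": 0,"spin": 0},{"claw": -1,"dx": 0,"dy": 0,"dz": 0,"spin": 0},{"claw": -1,"dx": 0,"dy": 0,"dz": 0,"spin": 0}]'

```text
time: 3.1
ee_pos: [0.4822, -0.2508, 0.0889]
tcp_rot: [0.178, 0.984, -0.0, 0.0]
contact_force: [-0.5, 0.4, -0.1]
finger_gap: -0.001
```

```bash
python3 - <<'E'
from h import *
go((*T['red'],.0625))
for n in('scene','top'):
    s=snap(n,n+'1')
    p=w2px(s,observe()['ee_pos']);print(n,p, w2px(s,(*T['red'],.067)))
    c=p.astype(int);im=s['frame'][c[1]-30:c[1]+30,c[0]-35:c[0]+35]
    cv2.imwrite(f'pics/{n}1c.png',cv2.resize(im,None,fx=8,fy=8,interpolation=cv2.INTER_CUBIC))
E
```

```text
3.1 [ 0.4822 -0.2508  0.0889] z [ 0.001 -0.001 -1.   ] tool [-1.6 -2.9 26.4] F [-0.47  0.37 -0.13] -0.0011935048495993052 J [-0.57  0.53  1.78  0.    0.83 -1.78]
scene [199.05458415 151.07308719] [198.59383148 156.16750205]
top [358.1123384  217.36059602] [357.40408903 217.59439185]
```

View pics/scene1c.png

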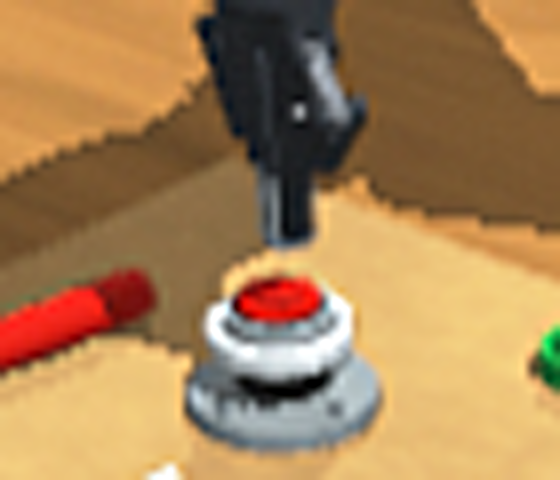

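View pics/top1c.png

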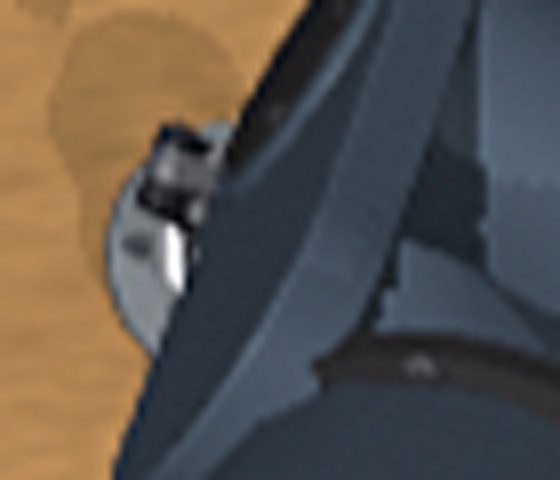

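The scene view shows the fingertip at about (200,151), right above the red cap at (199,158), and this agrees with the calibration. I'll take out the 3 mm offset and descend gently.

>>> drive_tool --targets '[{"claw": -1,"dx": -1.5,"dy": -3,"dz": 6,"spin": 0},{"claw": -1,"dx": 0,"dy": 0,"dz": 6,"spin": 0},{"claw": -1,"dx": 0,"dy": 0,"dz": 3,"spin": 0},{"claw": -1,"dx": 0,"dy": 0,"dz": 3,"spin": 0},{"claw": -1,"dx": 0,"dy": 0,"dz": 3,"spin": 0},{"claw": -1,"dx": 0,"dy": 0,"dz": 2,"spin": 0},{"claw": -1,"dx": 0,"dy": 0,"dz": 2,"spin": 0},{"claw": -1,"dx": 0,"dy": 0,"dz": 2,"spin": 0}]'

```text
time: 4.2
ee_pos: [0.4826, -0.2545, 0.0606]
tcp_rot: [0.178, 0.984, -0.0, 0.001]
contact_force: [-1.6, 0.9, 5.4]
finger_gap: -0.003
```

```bash
python3 -c "
from h import *
go((*T['red'],.0575))"
```

```text
4.2 [ 0.4826 -0.2545  0.0606] z [ 0.001 -0.001 -1.   ] tool [0.  0.4 3.1] F [-1.63  0.89  5.42] -0.0028898244526534916 J [-0.57  0.58  1.79 -0.    0.77 -1.78]
```

>>> drive_tool --targets '[{"claw": -1,"dx": 0,"dy": 0,"dz": 2,"spin": 0},{"claw": -1,"dx": 0,"dy": 0,"dz": 2,"spin": 0},{"claw": -1,"dx": 0,"dy": 0,"dz": 0,"spin": 0},{"claw": -1,"dx": 0,"dy": 0,"dz": 0,"spin": 0},{"claw": -1,"dx": 0,"dy": 0,"dz": -5,"spin": 0},{"claw": -1,"dx": 0,"dy": 0,"dz": -15,"spin": 0},{"claw": -1,"dx": 0,"dy": 0,"dz": -25,"spin": 0},{"claw": -1,"dx": 0,"dy": 0,"dz": -10,"spin": 0}]'

```text
time: 5.2
ee_pos: [0.4825, -0.2544, 0.1152]
tcp_rot: [0.178, 0.984, -0.0, 0.001]
contact_force: [0.3, -0.6, 0.8]
finger_gap: -0.003
```

```bash
python3 - <<'E'
from h import *
go((*T['yel'],.12))
s=snap('scene','scene2')
a=np.load('scene0.npz')['im']
f=lambda im:cv2.resize(im[145:185,175:225],None,fx=8,fy=8,interpolation=cv2.INTER_CUBIC)
cv2.imwrite('pics/cmp2.png',np.hstack([f(a),f(s['frame'])]))
E
```

```text
5.2 [ 0.4825 -0.2544  0.1152] z [ 0.001 -0.001 -1.   ] tool [-46.4 224.1  -4.9] F [ 0.34 -0.57  0.76] -0.002611097925387126 J [-0.57  0.49  1.76 -0.    0.88 -1.78]
```

View pics/cmp2.png

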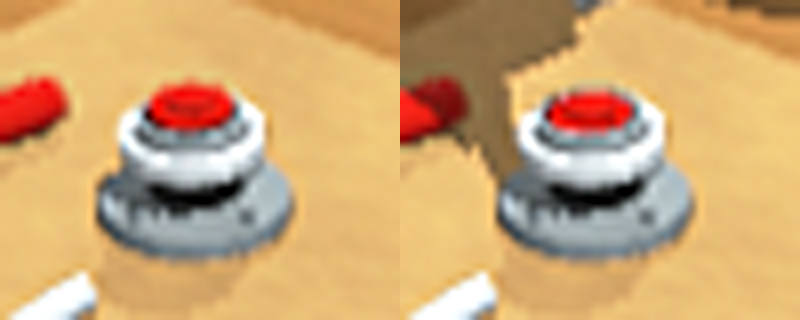

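```bash
python3 - <<'E'
from h import *
a=dict(np.load('scene0.npz'));b=dict(np.load('scene2.npz'))
def st(im):
    c=im[148:165,185:212].astype(float); w=np.clip(c[...,2]-np.maximum(c[...,1],c[...,0])-80,0,None)
    yy,xx=np.mgrid[148:165,185:212]; w[:, :0]=0
    r=(w*(xx>188)).astype(float); return (r*xx).sum()/r.sum(),(r*yy).sum()/r.sum(),r.sum(), r.sum(1).round()
print(st(a['im']),st(b['im']))
print(w2px(a,(*T['red'],.0685)),w2px(a,(*T['red'],.0625)))
g=cv2.cvtColor(a['im'],cv2.COLOR_BGR2GRAY)[168:180,185:215],cv2.cvtColor(b['im'],cv2.COLOR_BGR2GRAY)[168:180,185:215]
print(np.abs(g[0].astype(int)-g[1]).mean())
E
```

```text
(np.float64(198.38241271014226), np.float64(157.81322741548124), np.float64(5413.0), array([   0.,    0.,    0.,    0.,    0.,    0.,    0.,  130., 1017.,
       1270., 1098., 1113.,  785.,    0.,    0.,    0.,    0.])) (np.float64(198.3154948499776), np.float64(158.50403045230632), np.float64(4466.0), array([   0.,    0.,    0.,    0.,    0.,    0.,    0.,    0.,   74.,
        923., 1289., 1092., 1034.,   54.,    0.,    0.,    0.]))
[198.57345411 155.80607516] [198.65483393 157.24948254]
3.1333333333333333
```

Red rim looks flush: its edge dropped about 1.1 px, which is roughly 4.6 mm. I'll press once more, reading the force at depth, before moving on.

>>> drive_tool --targets '[{"claw": -1,"dx": 0,"dy": 0,"dz": 20,"spin": 0},{"claw": -1,"dx": 0,"dy": 0,"dz": 15,"spin": 0},{"claw": -1,"dx": 0,"dy": 0,"dz": 8,"spin": 0},{"claw": -1,"dx": 0,"dy": 0,"dz": 6,"spin": 0},{"claw": -1,"dx": 0,"dy": 0,"dz": 4,"spin": 0},{"claw": -1,"dx": 0,"dy": 0,"dz": 3,"spin": 0},{"claw": -1,"dx": 0,"dy": 0,"dz": 3,"spin": 0},{"claw": -1,"dx": 0,"dy": 0,"dz": 0,"spin": 0}]'

```text
time: 6.25
ee_pos: [0.4829, -0.2546, 0.0557]
tcp_rot: [0.177, 0.984, -0.0, 0.001]
contact_force: [-3.9, 1.4, 7.2]
finger_gap: 0.0
```

```bash
python3 -c "
from h import *
go((*T['yel'],.12))"
```

```text
6.25 [ 0.4829 -0.2546  0.0557] z [ 0.001 -0.001 -1.   ] tool [-46.1 224.1 -64.3] F [-3.88  1.45  7.24] 0.00010790006610961035 J [-0.57  0.59  1.79 -0.    0.76 -1.78]
```

Force of 7.2 N at 55.7 mm fits a cap that is home with the nest sunk 6.8 mm. I'll lift and move to yellow.

>>> drive_tool --targets '[{"claw": -1,"dx": 0,"dy": 0,"dz": -8,"spin": 0},{"claw": -1,"dx": 0,"dy": 0,"dz": -20,"spin": 0},{"claw": -1,"dx": 0,"dy": 0,"dz": -30,"spin": 0},{"claw": -1,"dx": -10,"dy": 50,"dz": -7,"spin": 0},{"claw": -1,"dx": -10,"dy": 50,"dz": 0,"spin": 0},{"claw": -1,"dx": -10,"dy": 50,"dz": 0,"spin": 0},{"claw": -1,"dx": -10,"dy": 50,"dz": 0,"spin": 0},{"claw": -1,"dx": -5,"dy": 20,"dz": 0,"spin": 0}]'

```text
time: 7.25
ee_pos: [0.6064, -0.0605, 0.1273]
tcp_rot: [0.179, 0.984, -0.001, 0.004]
contact_force: [-0.5, -0.3, -0.2]
finger_gap: -0.004
```

```bash
python3 -c "
from h import *
go((*T['yel'],.09))"
```

```text
7.25 [ 0.6064 -0.0605  0.1273] z [ 0.007 -0.003 -1.   ] tool [ 2.2 -0.8 37.3] F [-0.48 -0.29 -0.2 ] -0.003960201672679126 J [-0.18  0.57  1.59 -0.    0.98 -1.38]
```

>>> drive_tool --targets '[{"claw": -1,"dx": 2,"dy": 0,"dz": 10,"spin": 0},{"claw": -1,"dx": 0,"dy": 0,"dz": 15,"spin": 0},{"claw": -1,"dx": 0,"dy": 0,"dz": 9,"spin": 0},{"claw": -1,"dx": 0,"dy": 0,"dz": 0,"spin": 0},{"claw": -1,"dx": 0,"dy": 0,"dz": 0,"spin": 0},{"claw": -1,"dx": 0,"dy": 0,"dz": 0,"spin": 0},{"claw": -1,"dx": 0,"dy": 0,"dz": 0,"spin": 0},{"claw": -1,"dx": 0,"dy": 0,"dz": 0,"spin": 0}]'

```text
time: 8.25
ee_pos: [0.6034, -0.063, 0.0913]
tcp_rot: [0.18, 0.984, -0.001, 0.003]
contact_force: [-0.2, -0.1, -0.4]
finger_gap: -0.001
```

```bash
python3 - <<'E'
from h import *
go((*T['yel'],.09))
s=snap('scene','scene3')
f=lambda im:cv2.resize(im[165:215,190:245],None,fx=10,fy=10,interpolation=cv2.INTER_CUBIC)
print(w2px(s,observe()['ee_pos']),w2px(s,(*T['yel'],.0685)))
cv2.imwrite('pics/c3.png',f(s['frame']))
E
```

```text
8.25 [ 0.6034 -0.063   0.0913] z [ 0.006 -0.003 -1.   ] tool [0.1 2.5 1.3] F [-0.22 -0.13 -0.37] -0.001362047172992133 J [-0.18  0.62  1.61 -0.    0.91 -1.39]
[215.74299292 181.09976944] [216.30936481 187.43559503]
```

View pics/c3.png

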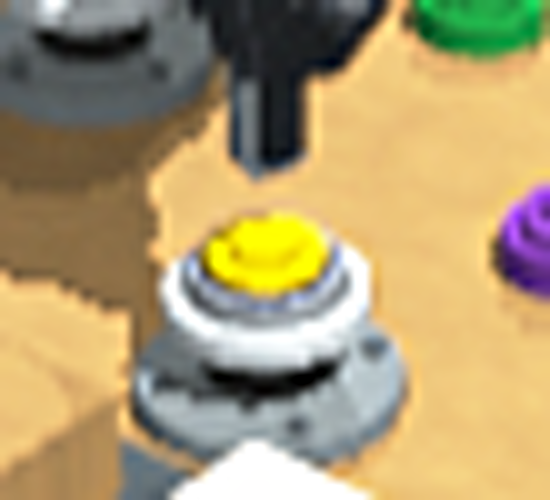

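The picture shows the tip at about (216.5,181) above the yellow cap at (216.5,189), so they line up. I'll descend with dy +2.5.

>>> drive_tool --targets '[{"claw": -1,"dx": 0,"dy": 2.5,"dz": 8,"spin": 0},{"claw": -1,"dx": 0,"dy": 0,"dz": 7,"spin": 0},{"claw": -1,"dx": 0,"dy": 0,"dz": 4,"spin": 0},{"claw": -1,"dx": 0,"dy": 0,"dz": 3,"spin": 0},{"claw": -1,"dx": 0,"dy": 0,"dz": 3,"spin": 0},{"claw": -1,"dx": 0,"dy": 0,"dz": 3,"spin": 0},{"claw": -1,"dx": 0,"dy": 0,"dz": 3,"spin": 0},{"claw": -1,"dx": 0,"dy": 0,"dz": 0,"spin": 0}]'

```text
time: 9.3
ee_pos: [0.6045, -0.0603, 0.0589]
tcp_rot: [0.18, 0.984, -0.001, 0.003]
contact_force: [-3.4, 1.0, 5.5]
finger_gap: -0.001
```

```bash
python3 -c "
from h import *
go((*T['yel'],.056))"
```

```text
9.3 [ 0.6045 -0.0603  0.0589] z [ 0.006 -0.003 -1.   ] tool [ 0.1 -0.3  2.9] F [-3.38  0.98  5.51] -0.0006102098902730387 J [-0.18  0.67  1.62 -0.    0.85 -1.38]
```

>>> drive_tool --targets '[{"claw": -1,"dx": 0,"dy": 0,"dz": 2,"spin": 0},{"claw": -1,"dx": 0,"dy": 0,"dz": 2,"spin": 0},{"claw": -1,"dx": 0,"dy": 0,"dz": 0,"spin": 0},{"claw": -1,"dx": 0,"dy": 0,"dz": 0,"spin": 0},{"claw": -1,"dx": 0,"dy": 0,"dz": 0,"spin": 0},{"claw": -1,"dx": 0,"dy": 0,"dz": 0,"spin": 0},{"claw": -1,"dx": 0,"dy": 0,"dz": 0,"spin": 0},{"claw": -1,"dx": 0,"dy": 0,"dz": 0,"spin": 0}]'

```text
time: 10.3
ee_pos: [0.6045, -0.0603, 0.0581]
tcp_rot: [0.18, 0.984, -0.001, 0.003]
contact_force: [-2.8, 0.7, 5.8]
finger_gap: 0.001
```

>>> drive_tool --targets '[{"claw": -1,"dx": 0,"dy": 0,"dz": -6,"spin": 0},{"claw": -1,"dx": 0,"dy": 0,"dz": -14,"spin": 0},{"claw": -1,"dx": 0,"dy": 0,"dz": -25,"spin": 0},{"claw": -1,"dx": 0,"dy": 0,"dz": -25,"spin": 0},{"claw": -1,"dx": 0,"dy": 0,"dz": 0,"spin": 0},{"claw": -1,"dx": 0,"dy": 0,"dz": 0,"spin": 0},{"claw": -1,"dx": 0,"dy": 0,"dz": 0,"spin": 0},{"claw": -1,"dx": 0,"dy": 0,"dz": 0,"spin": 0}]'

```text
time: 11.3
ee_pos: [0.6036, -0.0602, 0.1306]
tcp_rot: [0.18, 0.984, -0.001, 0.003]
contact_force: [-0.2, -0.7, 0.1]
finger_gap: -0.002
```

```bash
python3 - <<'E'
from h import *
go((*T['blu'],.12))
s=snap('scene','scene4')
a=np.load('scene0.npz')['im']
f=lambda im:cv2.resize(im[150:210,180:240],None,fx=6,fy=6,interpolation=cv2.INTER_CUBIC)
cv2.imwrite('pics/cmp4.png',np.hstack([f(a),f(s['frame'])]))
E
```

```text
11.3 [ 0.6036 -0.0602  0.1306] z [ 0.006 -0.003 -1.   ] tool [215.8 294.2   8.9] F [-0.18 -0.69  0.06] -0.001536868718996094 J [-0.18  0.56  1.59 -0.    0.98 -1.38]
```

View pics/cmp4.png

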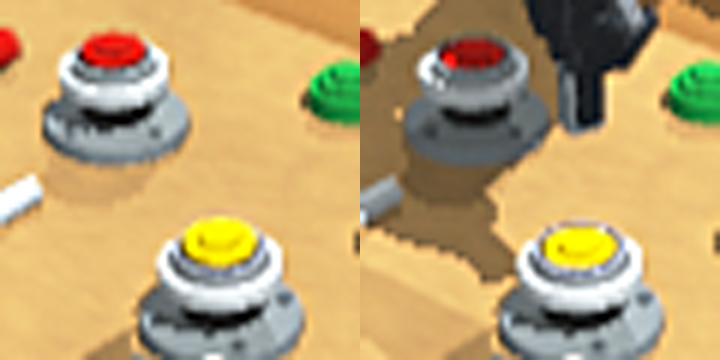

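Yellow is flush, with its rim visible all round, and red is unchanged. On to blue, passing over at z ≈ 0.13.

>>> drive_tool --targets '[{"claw": -1,"dx": 31,"dy": 42,"dz": 0,"spin": 0},{"claw": -1,"dx": 31,"dy": 42,"dz": 0,"spin": 0},{"claw": -1,"dx": 31,"dy": 42,"dz": 0,"spin": 0},{"claw": -1,"dx": 31,"dy": 42,"dz": 0,"spin": 0},{"claw": -1,"dx": 31,"dy": 42,"dz": 0,"spin": 0},{"claw": -1,"dx": 31,"dy": 42,"dz": 0,"spin": 0},{"claw": -1,"dx": 25,"dy": 35,"dz": 0,"spin": 0},{"claw": -1,"dx": 0,"dy": 0,"dz": 0,"spin": 0}]'

```text
time: 12.35
ee_pos: [0.505, 0.293, 0.1263]
tcp_rot: [0.181, 0.983, -0.002, 0.002]
contact_force: [-1.0, 0.4, 0.6]
finger_gap: 0.0
```

```bash
python3 -c "
from h import *
go((*T['blu'],.09))"
```

```text
12.35 [0.505  0.293  0.1263] z [ 0.004 -0.004 -1.   ] tool [-1.6 -0.8 36.3] F [-0.99  0.43  0.56] 0.00036775079099061596 J [ 0.45  0.53  1.65 -0.01  0.95 -0.75]
```

>>> drive_tool --targets '[{"claw": -1,"dx": -1,"dy": -1,"dz": 10,"spin": 0},{"claw": -1,"dx": 0,"dy": 0,"dz": 15,"spin": 0},{"claw": -1,"dx": 0,"dy": 0,"dz": 9,"spin": 0},{"claw": -1,"dx": 0,"dy": 0,"dz": 0,"spin": 0},{"claw": -1,"dx": 0,"dy": 0,"dz": 0,"spin": 0},{"claw": -1,"dx": 0,"dy": 0,"dz": 0,"spin": 0},{"claw": -1,"dx": 0,"dy": 0,"dz": 0,"spin": 0},{"claw": -1,"dx": 0,"dy": 0,"dz": 0,"spin": 0}]'

```text
time: 13.35
ee_pos: [0.5066, 0.2884, 0.0894]
tcp_rot: [0.183, 0.983, -0.002, 0.002]
contact_force: [0.1, -0.4, 0.0]
finger_gap: 0.0
```

```bash
python3 - <<'E'
from h import *
go((*T['blu'],.09))
s=snap('scene','scene5')
f=lambda im:cv2.resize(im[190:245,295:355],None,fx=10,fy=10,interpolation=cv2.INTER_CUBIC)
print(w2px(s,observe()['ee_pos']),w2px(s,(*T['blu'],.0685)))
cv2.imwrite('pics/c5.png',f(s['frame']))
E
```

```text
13.35 [0.5066 0.2884 0.0894] z [ 0.003 -0.005 -1.   ] tool [ 1.4  2.7 -0.6] F [ 0.15 -0.37  0.03] 0.0002187416038752793 J [ 0.44  0.59  1.68 -0.01  0.88 -0.76]
[327.3296532  207.65791574] [327.46572793 213.74050083]
```

View pics/c5.png

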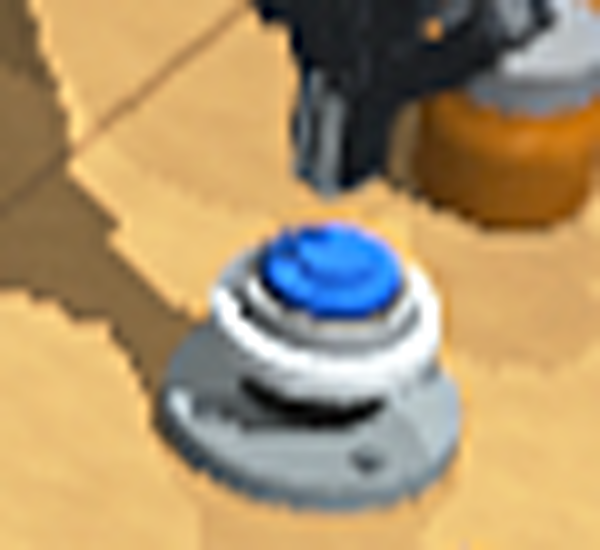

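The tip at about (328,208) is centred over the blue cap at (328,217), and the jar behind is clear. Descending.

>>> drive_tool --targets '[{"claw": -1,"dx": 1.5,"dy": 2.5,"dz": 8,"spin": 0},{"claw": -1,"dx": 0,"dy": 0,"dz": 6,"spin": 0},{"claw": -1,"dx": 0,"dy": 0,"dz": 3,"spin": 0},{"claw": -1,"dx": 0,"dy": 0,"dz": 3,"spin": 0},{"claw": -1,"dx": 0,"dy": 0,"dz": 3,"spin": 0},{"claw": -1,"dx": 0,"dy": 0,"dz": 3,"spin": 0},{"claw": -1,"dx": 0,"dy": 0,"dz": 3,"spin": 0},{"claw": -1,"dx": 0,"dy": 0,"dz": 3,"spin": 0}]'

```text
time: 14.4
ee_pos: [0.5061, 0.2916, 0.0563]
tcp_rot: [0.183, 0.983, -0.002, 0.002]
contact_force: [-3.4, -0.1, 7.9]
finger_gap: -0.001
```

```bash
python3 -c "
from h import *
go((*T['blu'],.056))"
```

```text
14.4 [0.5061 0.2916 0.0563] z [ 0.003 -0.005 -1.   ] tool [-0.2  0.   0.3] F [-3.44 -0.11  7.86] -0.0012586265137160579 J [ 0.45  0.64  1.68 -0.01  0.82 -0.75]
```

Force is 7.9 N with the nest sunk about 6 mm, so blue is home. I'll hold briefly, then lift clear.

>>> drive_tool --targets '[{"claw": -1,"dx": 0,"dy": 0,"dz": 0,"spin": 0},{"claw": -1,"dx": 0,"dy": 0,"dz": 0,"spin": 0},{"claw": -1,"dx": 0,"dy": 0,"dz": -6,"spin": 0},{"claw": -1,"dx": 0,"dy": 0,"dz": -14,"spin": 0},{"claw": -1,"dx": 0,"dy": 0,"dz": -30,"spin": 0},{"claw": -1,"dx": 0,"dy": 0,"dz": -50,"spin": 0},{"claw": -1,"dx": 0,"dy": 0,"dz": -50,"spin": 0},{"claw": -1,"dx": 0,"dy": 0,"dz": 0,"spin": 0}]'

```text
time: 15.4
ee_pos: [0.5059, 0.2922, 0.2146]
tcp_rot: [0.183, 0.983, -0.001, 0.003]
contact_force: [0.0, -0.3, -1.1]
finger_gap: 0.002
```

>>> drive_tool --targets '[{"claw": -1,"dx": 40,"dy": 20,"dz": 0,"spin": 0},{"claw": -1,"dx": 45,"dy": 25,"dz": 0,"spin": 0},{"claw": -1,"dx": 45,"dy": 25,"dz": 0,"spin": 0},{"claw": -1,"dx": 45,"dy": 25,"dz": 0,"spin": 0},{"claw": -1,"dx": 45,"dy": 25,"dz": 0,"spin": 0},{"claw": -1,"dx": 20,"dy": 10,"dz": 0,"spin": 0},{"claw": -1,"dx": 0,"dy": 0,"dz": 0,"spin": 0},{"claw": -1,"dx": 0,"dy": 0,"dz": 0,"spin": 0}]'

```text
time: 16.4
ee_pos: [0.3227, 0.5038, 0.2107]
tcp_rot: [0.184, 0.983, -0.003, 0.002]
contact_force: [0.3, -0.1, -0.3]
finger_gap: -0.002
```

```bash
python3 - <<'E'
from h import *
go((*T['blu'],.12))
s=snap('scene','scene6');t=snap('top','top6')
a=np.load('scene0.npz')['im'];b=np.load('top0.npz')['im']
f=lambda im:cv2.resize(im[140:270,170:370],None,fx=4,fy=4,interpolation=cv2.INTER_CUBIC)
cv2.imwrite('pics/s6.png',f(s['frame']))
cv2.imwrite('pics/t6.png',np.vstack([b[90:295,70:440],t['frame'][90:295,70:440]]))
E
```

```text
16.4 [0.3227 0.5038 0.2107] z [ 0.003 -0.007 -1.   ] tool [-247.5 -131.    92.7] F [ 0.33 -0.1  -0.31] -0.0015096924712690502 J [ 0.93  0.46  1.54 -0.01  1.14 -0.27]
```

View pics/s6.png

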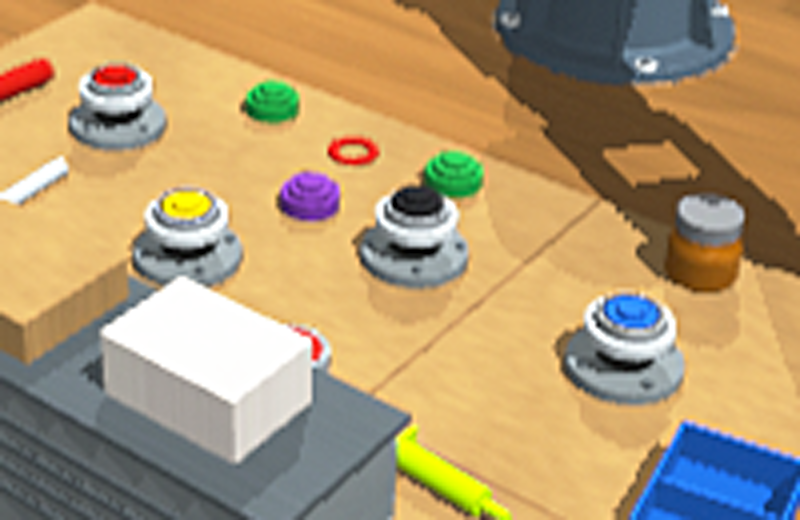

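View pics/t6.png

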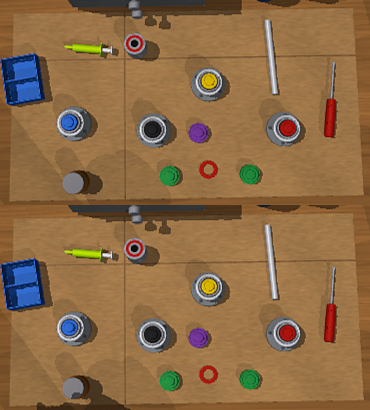

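All three caps sit flush with their rims visible, black is still proud, and nothing else has moved. The arm is clear, so I'm handing in.

```bash
python3 -c "
from h import *
print(sign_off())"
```

```text
the job is handed in; nothing more can be done
None
```

I pressed the red, yellow and blue caps home in that order with the shut fingertips, then moved the arm clear and handed in at about 16.5 s. No verdict was reported.

- **Force:** The highest upward reading at the end of a move was 7.9 N. Peaks between readings were not recorded. Each push went past the cap's home height into the nest: 7.2 N at 55.7 mm for red, 5.8 N at 58.1 mm for yellow and 7.9 N at 56.3 mm for blue. That is what a cap against its stop with the nest sinking should give.
- **Sideways force:** I also read up to about 3.9 N sideways while pressing. No bearing shifted visibly.
- **Final pictures:** The three caps sit flush in level bearings, the black cap is still standing proud, and by eye nothing else on the bench has moved.
- **Weakest check:** After the first press, the image showed the red cap had dropped only about 4.6 mm, which is inconclusive because its starting depth was unknown. I pressed red a second time before going on to yellow, and the force at depth then agreed with it being home.

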